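# Open the ratchet jar holder to the blue peg

## Robot

A 7-joint arm with a two-finger parallel gripper is mounted at the origin on the work surface. World frame = base frame: x ahead of the robot, y to its left, z up, the work surface at z = 0. Lengths are in m, angles in rad, forces in N, time in s.
With the tool pointing down it reaches from about 0.4 to 0.9 m from the base axis. Payload 5.6 kg.
Tool frame: the origin (TCP) lies midway between the tips of the shut fingers; the grasp point (between the pads) lies 19 mm behind it; z points along the fingers, y is the line along which they close (so a half turn about z gives the same grasp; the last joint's range is limited). The gripper opens to 92 mm and grips with 3 to 60 N. Pads are 20 mm wide; open, the fingers measure 128 mm over their backs; the gripper's body (75 mm by 189 mm) begins 69 mm behind the grasp point.
Start: joints at [1.162, 0.468, -0.012, 1.603, 0.006, 1.071, -0.056], TCP at [0.232, -0.607, 0.215] pointing down, gripper open.
Joint ranges: [-2.53, 2.53], [-0.31, 2.02], [-1.57, 1.55], [0.28, 2.44], [-1.29, 4.43], [0.15, 1.84], [-2.92, 2.92]. Speed limits (rad/s): [2.57, 2.57, 3.14, 3.14, 3.14, 3.14, 3.14].

## Interface

Orientations are given as a unit quaternion [x, y, z, w].
In Python, from station import * gives the robot as it stands.
- The arm moves only by the shell command python3 -m handwheel 'ROWS' [FORCE]. ROWS is JSON, a list of rows, each a list of 3 entries, a list of its own where there are three numbers: the shift along the tool's x, y, z in mm, then the turn about the tool's z in degrees, then the closure, from -1 (fully open) to 1 (shut). In form: [[[x, y, z], roll, claw], ...]. A call has 1 to 5 rows; each row shifts and turns the commanded pose from where the row before left it, along the tool's axes as they then stand; what a row does not reach is not made up. A row lasts 1/12 s, in which the tool goes at most 41.7 mm and 7.16 degrees, less where a joint would pass 70% of its speed; a pose out of reach is approached as far as the arm can. A call is refused whole if a number of a shift passes 41.7 or a number of a turn 7.16, either way. A call with a gripper value outside its range is refused whole. The fingers move at their own pace and stop on an object; FORCE is the grip in N (left out, the last holds). Time passes only in rows, so rows that do not move let the fingers close. It gives the time, the measured TCP pose, the force, the opening and the grip force at its end, in the units of the state.
- observe(): the state, without advancing time (a new reading comes with each control period).
- read_camera(name): name is "scene" or "top" or "wrist"; returns a dict with "frame" (400x640x3 uint8, red, green, blue), "fx", "fy", "cx", "cy" (pixels), "distortion" ([k1, k2, p1, p2, k3] as OpenCV has them; the pictures are not rectified), "rvec" (rotation vector, rad) and "tvec" (3), from world to camera coordinates, as OpenCV has them. Camera axes: x right, y down, z forward; pixel columns grow to the right and rows downward; lengths in m; the calibration is good to about 2 mm. A picture is of the moment at which its call begins. There is no depth.
- finish_job(): hands the job in; it is judged then, once.
Trained networks look in a picture, given as the dict that the camera call returned (one of the last four; its "shot" number tells which), for a name from the list of things; names that differ only in an ending like _2 or _b are one class to them, and where a whole thing is asked for, a point or a joint stands for the part that bears it (a point fixed in the world has none). Each returns a list of dicts, best first, with "conf" (0 to 1); they miss things now and then, are a little off and sometimes report something else, mostly with a low value. They report only what shows in the picture. A call takes as long as a camera call. They do not tell look-alikes from the thing itself.
- trace(picture, label): "region" (400x640 bool, what is visible of it) and "location" ([column, row] in pixels, amid what is visible of it).
- place_of(picture, label): "location" ([column, row] in pixels: a listed point, or the origin of a listed thing).
The state is a dict: "t": time; "qpos": joint angles; "joint_vel": joint speeds; "joint_torque": joint torques, N m; "tcp_pos": TCP position; "tool_rot": TCP orientation; "wrist_force": force on the tool from outside, world axes, zero at the start; "torque": the same for the moment, N m; "opening": opening from 0.0 (shut) to 1.0 (fully open); "grip_force": force on a finger pad.
Only numpy, scipy, OpenCV 4.12 (cv2) and the standard library are available. Lean on these libraries where they do the work, as an engineer would, in place of code of your own. Each camera call takes 0.05 s, during which the arm holds its last target. There are 200 camera calls.

## Task

Open the jar holder to make room for the bigger jar: with the fingertips press down the red release pad on the sliding green jaw and, keeping it pressed, push the jaw back along its bar until its yellow pointer lines up with the blue clothes peg, then let go and move clear. Nothing is to be picked up: leave the jar in the holder and everything else standing where it is.

Things in the scene. Friction and masses are not known exactly. Their poses are not given: they have to be found in the camera images.
- holder: Jar holder, fixed: wooden plank 190 (x) x 405 (y) x 18 mm. Origin on the work surface, midway across, 185 mm from the fixed-jaw end. +y runs along the bar, in the 'back' (opening) direction; z up. Toothed bar along y at x = 45, 44 to 62 mm up; green fixed jaw at y = -169 to -157, top 100 up; end post at y = 200 to 214, top 74 up; low batten at x = 90, top 44 up, carries the blue peg.
- jaw (a joint): Travel of the sliding jaw, m: 0 = nearest the fixed jaw, grows as it is pushed back (holder +y), stop at 0.170. About 3 N friction. Ratchet teeth (6 mm pitch) under the bar block it from going back unless the release pad is held down; up to one pitch of play.
- release (a joint): Depth of the red release pad, m: 0 = fully up, 0.011 = bottom stop; rests at 0 to 0.004 depending on how the pawl sits in the teeth. Spring: about 3.3 N at the top, 6.6 N at the bottom. The ratchet is free when pressed deeper than about 0.005 and locks again when let up.
- pad_top (a point): Centre of the top face of the red release pad, 46 (holder x) x 44 mm (holder y), level, on the sliding jaw over the bar; 104 mm above the work surface when fully up; travels with the jaw. Open at both sides; in front (holder -y) is the green jaw plate, 14 mm thick, top 100 mm up, from x = -60 to 70 mm of the holder. Axes as the holder's.
- push_wall (a point): Middle of the front face, at its top edge, of the green upright wall behind the pad, part of the sliding jaw: 26 mm back (holder +y) of the pad's centre, 50 mm wide, 10 mm thick, top 124 mm above the work surface. A fingertip on the pad pushes back against it.
- pointer (a point): Tip of the small yellow pointer on the far (holder +x) end of the sliding jaw's plate, 72 mm above the surface, 33 mm (holder y) in front of the pad's centre; it travels with the jaw. A yellow line along the middle of the plate's top edge runs in line with it. Axes as the holder's.
- mark_peg: Blue clothes peg clipped upright on the batten, fixed, 12 mm wide along the bar, 18 mm deep, 62 mm tall; origin at the centre of its foot, 26 mm above the work surface, its top 88 mm. Axes as the holder's. Its centre along holder y is the mark for the pointer.
- jar: Glass jar with a steel screw lid, diameter 64 mm, 90 mm tall, loose, standing upright on the plank between the jaws; origin at the centre of its underside.
- big_jar: Bigger green glass jar with a brass-coloured lid, diameter 84 mm, 130 mm tall, loose bystander; origin at the centre of its underside.
- bowl: White enamel bowl, diameter 120 mm, 50 mm tall, loose bystander; origin at the centre of its underside.
- basket: Red plastic basket full of clothes pegs, 150 x 150 x 80 mm (pegs rise to about 110 mm), loose bystander; origin at the centre of its underside.
- comb: Yellow plastic comb lying flat, 170 x 38 x 5 mm, loose bystander; origin under its middle, x along it.
- peg_a: Wooden clothes peg lying down, 62 mm long (its x), 12 mm wide, 18 mm tall, loose bystander; origin under its middle.
- peg_b: Green clothes peg lying down, same size as the wooden one, loose bystander; origin under its middle.
Mind the look-alikes: they are no part of the job. What is shaped like the jar but orange is not meant.

How it is judged:
On the way, in this order (a step that is already met when the one before it is completed fails the run):
1. the release pad is pressed down while the jaw has not yet gone back (value of joint release above 0.0055 m and distance of pointer from where it was at the start of the episode below 0.02 m), for 0.1 s.
2. the jaw is pushed back to near the peg with the release held down (y of pointer in the frame of mark_peg above -0.025 m and value of joint release above 0.004 m), for 0.1 s.
At the end, for the whole second after the job is handed in: The yellow pointer stands within 8 mm of the blue peg's centre along the bar, the release pad is up again (less than 5 mm down), the jaw is at rest, the jar in the holder is upright within 15 mm of its starting place, and every bystander is within 20 mm of its starting place (y of pointer in the frame of mark_peg between -0.008 and 0.008 m and value of joint release below 0.005 m and velocity of joint jaw between -0.01 and 0.01 m/s and distance of jar from where it was at the start of the episode below 0.015 m and angle between jar's own z axis and vertical below 0.1 rad and distance of each of big_jar, bowl, basket, comb, peg_a, peg_b from where it was at the start of the episode below 0.02 m); the robot touches nothing.
It fails at once if the jar in the holder is lifted, tipped or shifted more than 15 mm (distance of jar from where it was at the start of the episode above 0.015 m or angle between jar's own z axis and vertical above 0.25 rad).
It fails at once if a bystander is lifted or moved more than 20 mm (distance of any of big_jar, bowl, basket, comb, peg_a, peg_b from where it was at the start of the episode above 0.02 m).
It also fails if it takes over 35 s, if anything falls off the work surface, if the arm or the gripper's body presses on something with over 40 N, if the wrist force passes 120 N, or if a joint passes its speed limit or range.

## Working session

There is one attempt and no reset: what is moved stays moved. The work goes in short steps, Python scripts to look and compute and a shell command to move; the robot and the scene stay as the last step left them, time stands still between calls to the robot, and variables do not carry over. Pictures are saved under pics/ and viewed, at most 10 in all, crops included, and the job is handed in when it is done.

```bash
mkdir -p pics
cat > h.py <<'E'
from station import *
import numpy as np, cv2
from scipy.spatial.transform import Rotation as R
def ray(p,uv):
    K=np.array([[p['fx'],0,p['cx']],[0,p['fy'],p['cy']],[0,0,1]])
    n=cv2.undistortPoints(np.array([[uv]],float),K,np.array(p['distortion'],float))[0,0]
    M=cv2.Rodrigues(np.array(p['rvec'],float))[0]
    o=-M.T@np.array(p['tvec'],float).ravel(); d=M.T@np.array([n[0],n[1],1]); return o,d/np.linalg.norm(d)
def atz(p,uv,z):
    o,d=ray(p,uv); return o+d*(z-o[2])/d[2]
def proj(p,X):
    K=np.array([[p['fx'],0,p['cx']],[0,p['fy'],p['cy']],[0,0,1]])
    return cv2.projectPoints(np.array(X,float).reshape(-1,3),np.array(p['rvec'],float),np.array(p['tvec'],float),K,np.array(p['distortion'],float))[0].reshape(-1,2)
def tri(a,b):
    A=np.zeros((3,3));c=np.zeros(3)
    for p,uv in (a,b):
        o,d=ray(p,uv);P=np.eye(3)-np.outer(d,d);A+=P;c+=P@o
    return np.linalg.solve(A,c)
E
python3 - <<'E'
from h import *
np.set_printoptions(precision=4,suppress=True)
H=dict(pad_top=.104,push_wall=.124,pointer=.072,mark_peg=.026,holder=0,jar=.018,big_jar=0,bowl=0,basket=0)
s=observe();print(s['tcp_pos'],s['tool_rot'],s['wrist_force'],s['opening'],s['t'])
P={}
for n in ('scene','top'):
    p=P[n]=read_camera(n); cv2.imwrite(f'pics/{n}0.png',p['frame'][:,:,::-1])
    for k,z in H.items():
        for r in place_of(p,k)[:2]: print(n,k,round(r['conf'],2),np.array(r['location']),atz(p,r['location'],z))
E
```

```text
[ 0.2322 -0.6065  0.2136] [ 0.9833  0.1818 -0.0002 -0.0009] [-0.1992  0.3983  0.3505] 0.9965845317695664 0.0
scene pad_top 0.47 [302.1 207.7] [ 0.5552 -0.081   0.104 ]
scene push_wall 0.84 [309.9 196.9] [ 0.5397 -0.0509  0.124 ]
scene pointer 0.66 [302.4 227.5] [ 0.6013 -0.0965  0.072 ]
scene pointer 0.49 [433.7 179.7] [0.5695 0.3508 0.072 ]
scene mark_peg 0.6 [327.1 221.2] [ 0.5754 -0.0106  0.026 ]
scene holder 0.98 [299.1 215. ] [ 0.5056 -0.0814  0.    ]
scene jar 0.97 [293.4 285.4] [ 0.744  -0.1712  0.018 ]
scene jar 0.73 [257.2 293.5] [ 0.7334 -0.2733  0.018 ]
scene big_jar 0.88 [168.9 228.8] [ 0.4175 -0.4819  0.    ]
scene bowl 0.75 [441.  151.6] [0.4136 0.4782 0.    ]
scene bowl 0.47 [201.8 282.8] [ 0.6382 -0.416   0.    ]
scene basket 0.97 [478.5 205.9] [0.668  0.4755 0.    ]
top pad_top 0.56 [337.8 199.3] [ 0.5541 -0.0753  0.104 ]
top push_wall 0.62 [331.6 199.2] [ 0.5521 -0.0535  0.124 ]
top push_wall 0.62 [449.5 236.2] [ 0.4157 -0.4494  0.124 ]
top pointer 0.78 [337.4 186.9] [ 0.6024 -0.0767  0.072 ]
top mark_peg 0.49 [313.5 193.7] [0.5875 0.0079 0.026 ]
top holder 0.58 [336.  218.7] [ 0.4979 -0.0712  0.    ]
top holder 0.46 [208.2 212.9] [0.5303 0.3939 0.    ]
top jar 0.83 [368.1 212.5] [ 0.5155 -0.1867  0.018 ]
top jar 0.76 [412.5 234.9] [ 0.4304 -0.3437  0.018 ]
top bowl 0.73 [184.9 245.5] [0.4132 0.4795 0.    ]
top basket 0.75 [185.4 176.9] [0.6663 0.4807 0.    ]
```

View pics/scene0.png

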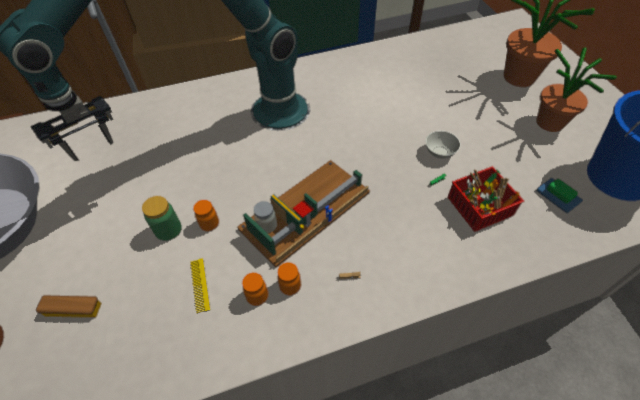

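View pics/top0.png

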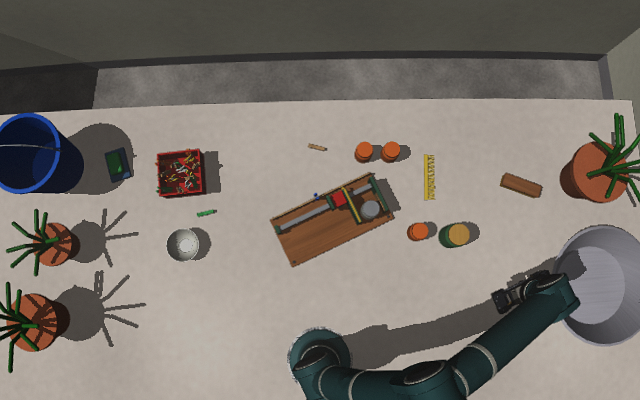

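The scene picture shows the holder at about (303,210) with red pad (303,208) and blue peg (328,213); the top picture shows pad (338,198), peg (315,195), and the bar running from the fixed jaw (380,187) down-left to the end post (280,232). Next: the yaw and finer points.

Run:
```python
from h import *
np.set_printoptions(precision=4,suppress=True)
ims=[]
for n,(x0,y0,x1,y1) in (('top',(260,160,410,275)),('scene',(230,155,380,270))):
    p=read_camera(n); hsv=cv2.cvtColor(p['frame'],cv2.COLOR_RGB2HSV)
    m=np.zeros((400,640),bool); m[y0:y1,x0:x1]=1
    ims.append(cv2.resize(p['frame'][y0:y1,x0:x1,::-1],None,fx=5,fy=5,interpolation=cv2.INTER_CUBIC)[:, :750][:570])
    def blob(lo,hi): 
        b=m&(cv2.inRange(hsv,lo,hi)>0); ys,xs=np.nonzero(b); return b,np.c_[xs,ys].astype(float)
    _,r=blob((0,180,80),(5,255,255)); _,bl=blob((105,140,60),(130,255,255)); _,ye=blob((24,150,100),(33,255,255))
    print(n,'red',len(r),r.mean(0),atz(p,r.mean(0),.104),'blue',len(bl),bl.mean(0),atz(p,bl.mean(0),.075),'yel',len(ye))
    W=np.array([atz(p,q,.100)[:2] for q in ye]); v=np.linalg.svd(W-W.mean(0))[2][0]; print('yel mean',W.mean(0),'dir deg',np.degrees(np.arctan2(v[1],v[0]))%180, 'ext',np.ptp((W-W.mean(0))@v))
    t=trace(p,'holder')[0]['region']&m
    ys,xs=np.nonzero(t); 
    W=np.array([atz(p,q,.018)[:2] for q in np.c_[xs,ys]]).astype(np.float32); print('plank rect',cv2.minAreaRect(W*1000))
cv2.imwrite('pics/c_top.png',ims[0]);cv2.imwrite('pics/c_scene.png',ims[1])
```

```text
top red 144 [338.9028 198.3125] [ 0.5574 -0.0792  0.104 ] blue 10 [316.2 195.6] [ 0.573  -0.0017  0.075 ] yel 0<stdin>:12: RuntimeWarning: Mean of empty slice.
  ret = ret.dtype.type(ret / rcount)
Traceback (most recent call last):
numpy.linalg.LinAlgError: 1-dimensional array given. Array must be at least two-dimensional
```

Run:
```python
from h import *
np.set_printoptions(precision=4,suppress=True)
for n,(x0,y0,x1,y1) in (('top',(260,160,410,275)),('scene',(230,155,380,270))):
    p=read_camera(n); hsv=cv2.cvtColor(p['frame'],cv2.COLOR_RGB2HSV)
    m=np.zeros((400,640),bool); m[y0:y1,x0:x1]=1
    cv2.imwrite(f'pics/c_{n}.png',cv2.resize(p['frame'][y0:y1,x0:x1,::-1],None,fx=5,fy=5,interpolation=cv2.INTER_CUBIC))
    def blob(lo,hi):
        ys,xs=np.nonzero(m&(cv2.inRange(hsv,lo,hi)>0)); return np.c_[xs,ys].astype(float)
    r=blob((0,180,80),(5,255,255)); bl=blob((105,140,60),(130,255,255)); ye=blob((22,170,110),(34,255,255))
    print(n,'red',len(r),atz(p,r.mean(0),.104),'blue',len(bl),bl.mean(0),atz(p,bl.mean(0),.075),'yel',len(ye))
    if len(ye)>5:
        W=np.array([atz(p,q,.100)[:2] for q in ye]); v=np.linalg.svd(W-W.mean(0))[2][0]; print('yel mean',W.mean(0),'dir',np.degrees(np.arctan2(v[1],v[0]))%180,'ext',np.ptp((W-W.mean(0))@v))
    T=trace(p,'holder')
    if T:
        ys,xs=np.nonzero(T[0]['region']&m); W=np.array([atz(p,q,.018)[:2] for q in np.c_[xs,ys]]).astype(np.float32); print('plank rect',cv2.minAreaRect(W*1000))
```

```text
top red 141 [ 0.5572 -0.079   0.104 ] blue 10 [316.2 195.6] [ 0.573  -0.0017  0.075 ] yel 42
yel mean [ 0.5364 -0.1217] dir 24.106197628403436 ext 0.1308072136032961
plank rect ((497.33935546875, -51.95335388183594), (193.4039764404297, 402.4440612792969), 24.35378074645996)
scene red 178 [ 0.5585 -0.0811  0.104 ] blue 46 [328.3261 211.9783] [ 0.5765 -0.0067  0.075 ] yel 100
yel mean [ 0.5428 -0.1225] dir 21.504866663112022 ext 0.14978973212300853
plank rect ((486.77642822265625, -47.22071838378906), (218.86306762695312, 438.5306396484375), 23.72587776184082)
```

View pics/c_top.png

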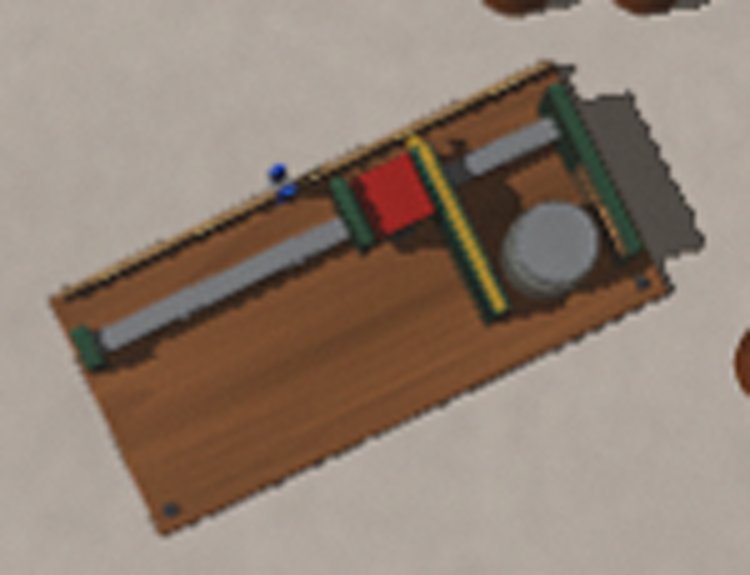

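View pics/c_scene.png

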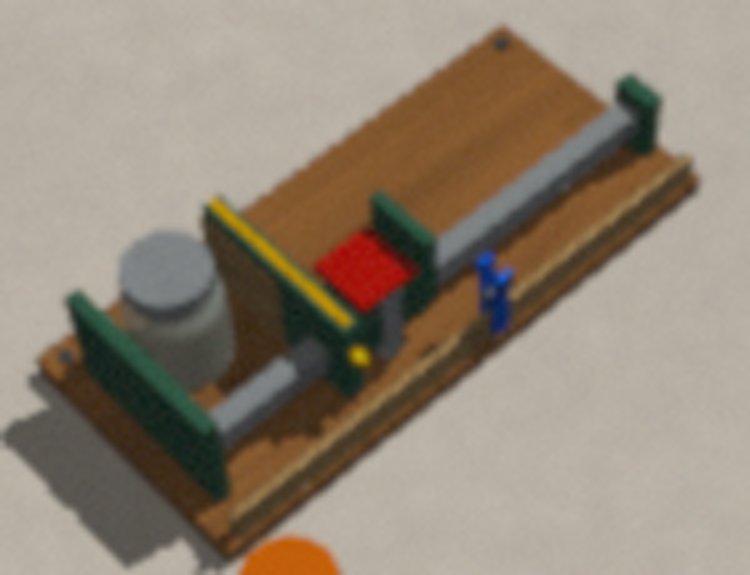

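```bash
python3 -m handwheel '[[[0,0,0],-7.16,1],[[0,0,0],-7.16,1],[[0,0,0],-7.16,1],[[0,0,0],-7.16,1],[[0,0,0],-7.16,1]]' 20 && python3 -m handwheel '[[[0,0,0],-7.16,1],[[0,0,0],-7.16,1],[[0,0,0],-7.16,1],[[0,0,0],-7.16,1],[[0,0,0],-7.16,1]]' && python3 -m handwheel '[[[0,0,0],-7.16,1],[[0,0,0],-7.16,1],[[0,0,0],-7.16,1],[[0,0,0],0,1]]'
cat > go.py <<'E'
from h import *
import sys
np.set_printoptions(precision=4,suppress=True)
# target: holder coordinates x,y (mm) and z (m); yaw of holder x, deg
O=np.array([.5045,-.0679]);a=np.radians(24.3);ex=np.array([np.cos(a),np.sin(a)]);ey=np.array([-ex[1],ex[0]])
def tow(x,y,z): return np.r_[O+ex*x+ey*y,z]
def toh(P): d=np.array(P[:2])-O; return np.r_[d@ex,d@ey,P[2]]
if __name__=='__main__':
    s=observe();M=R.from_quat(s['tool_rot'])
    t=tow(*[float(v)/1000 for v in sys.argv[1:4]])
    d=M.inv().apply(t-s['tcp_pos'])*1000
    X=M.as_matrix();print('tool x yaw',np.degrees(np.arctan2(X[1,0],X[0,0])),'want 114.3; tcp holder',toh(s['tcp_pos'])*1000,'shift mm',d,'F',s['wrist_force'],'t',s['t'],'op',s['opening'],'q',s['qpos'])
E
python3 go.py 45 -35 180
```

```text
t: 1.67
tcp_pos: [0.2325, -0.607, 0.2146]
tool_rot: [0.878, 0.478, -0.0, 0.0]
wrist_force: [-0.4, -0.1, 0.8]
opening: 0.66
grip_force: 0.0
t: 2.08
tcp_pos: [0.2323, -0.607, 0.2146]
tool_rot: [0.689, 0.725, -0.0, -0.0]
wrist_force: [-0.0, 0.1, -0.0]
opening: 0.3
grip_force: 0.0
t: 2.42
tcp_pos: [0.2323, -0.6071, 0.2145]
tool_rot: [0.543, 0.84, 0.0, 0.0]
wrist_force: [-0.7, 0.9, -0.2]
opening: 0.013
grip_force: 0.0
tool x yaw 114.19725895266203 want 114.3; tcp holder [-469.9706 -379.3987  214.5359] shift mm [345.3212 514.343   34.6766] F [-0.7348  0.9083 -0.2411] t 2.4167 op 0.01283449317148965 q [ 1.4073  0.4995 -0.3533  1.5842  0.1876  1.0915  1.4292]
```

```bash
python3 -m handwheel '[[[22,33,0],0,1],[[22,33,0],0,1],[[22,33,0],0,1],[[22,33,0],0,1],[[22,33,0],0,1]]' && python3 -m handwheel '[[[22,33,0],0,1],[[22,33,0],0,1],[[22,33,0],0,1],[[22,33,0],0,1],[[22,33,0],0,1]]' && python3 -m handwheel '[[[22,33,0],0,1],[[22,33,0],0,1],[[22,33,0],0,1],[[22,33,0],0,1],[[0,0,0],0,1]]'; python3 go.py 45 -35 150
```

```text
t: 2.83
tcp_pos: [0.339, -0.4378, 0.2148]
tool_rot: [0.546, 0.838, -0.0, 0.0]
wrist_force: [0.2, -0.5, 0.4]
opening: 0.003
grip_force: 0.0
t: 3.25
tcp_pos: [0.445, -0.2701, 0.2149]
tool_rot: [0.546, 0.838, -0.0, 0.0]
wrist_force: [0.2, 0.1, -0.1]
opening: 0.004
grip_force: 0.0
t: 3.67
tcp_pos: [0.5327, -0.1286, 0.2154]
tool_rot: [0.541, 0.841, 0.003, 0.0]
wrist_force: [0.3, 0.9, 0.8]
opening: 0.006
grip_force: 0.0
tool x yaw 114.46919744590905 want 114.3; tcp holder [  0.7527 -66.9165 215.4452] shift mm [31.6369 43.9989 65.7478] F [0.3006 0.9035 0.819 ] t 3.6667 op 0.0060920324092610355 q [ 0.6534  0.3625 -0.5853  1.826   0.2269  1.0177  0.4057]
```

Run:
```python
from go import *
Z=dict(pad_top=.102,push_wall=.124,pointer=.072,mark_peg=.026)
p=read_camera('wrist');cv2.imwrite('pics/w1.png',p['frame'][:,:,::-1])
for k,z in Z.items():
    for r in place_of(p,k)[:2]: print(k,round(r['conf'],2),r['location'],toh(atz(p,r['location'],z))*1000)
```

```text
pad_top 0.65 [380.0, 158.7] [ 44.8173 -33.4448 102.    ]
push_wall 0.64 [382.2, 121.9] [ 41.7959  -3.3031 124.    ]
pointer 0.64 [410.1, 185.4] [ 78.9016 -62.0179  72.    ]
mark_peg 0.6 [414.2, 85.3] [88.4538 30.9863 26.    ]
mark_peg 0.27 [295.3, 222.9] [ -33.4389 -113.6205   26.    ]
```

View pics/w1.png

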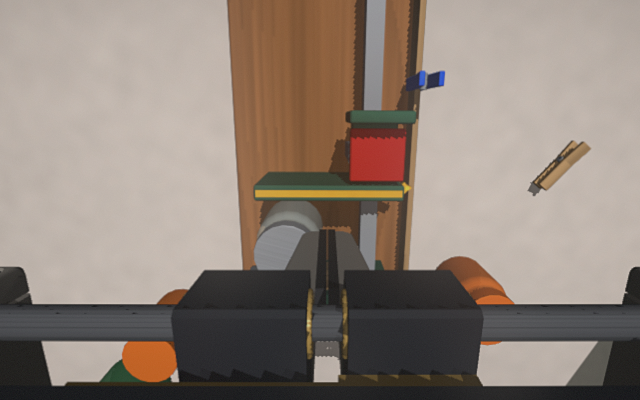

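The wrist picture shows the pad at (380,158), wall (382,117), pointer tip (408,187) and peg (425,80), consistent with the other cameras: pad at holder (45,-31), pointer about 93 mm short of the peg.

```bash
python3 -m handwheel '[[[17,22,20],0,1],[[17,22,20],0,1],[[0,0,25],0,1],[[0,0,20],0,1],[[0,0,0],0,1]]' && python3 -m handwheel '[[[0,0,10],0,1],[[0,0,10],0,1],[[0,0,5],0,1],[[0,0,0],0,1],[[0,0,0],0,1]]'; python3 go.py 45 -32 95
```

```text
t: 4.33
tcp_pos: [0.552, -0.0901, 0.1257]
tool_rot: [0.546, 0.838, -0.002, -0.003]
wrist_force: [-1.1, -0.6, -0.0]
opening: 0.004
grip_force: 0.0
t: 4.75
tcp_pos: [0.5555, -0.089, 0.105]
tool_rot: [0.545, 0.839, 0.0, 0.0]
wrist_force: [-0.5, -0.8, -0.3]
opening: 0.003
grip_force: 0.0
tool x yaw 113.99227672752424 want 114.3; tcp holder [ 37.8438 -40.1999 104.9608] shift mm [8.2425 7.1082 9.9601] F [-0.5238 -0.8151 -0.253 ] t 4.75 op 0.002635434199933279 q [ 0.5115  0.5281 -0.5288  1.8794  0.353   0.8269  0.2184]
```

```bash
python3 -m handwheel '[[[4,7,-4],0,1],[[4,0,0],0,1],[[0,0,0],0,1],[[0,0,6],0,1],[[0,0,4],0,1]]' && python3 -m handwheel '[[[0,0,4],0,1],[[0,0,0],0,1],[[0,0,0],0,1]]'; python3 go.py 45 -32 95
```

```text
t: 5.17
tcp_pos: [0.5594, -0.0778, 0.0989]
tool_rot: [0.544, 0.839, 0.001, 0.001]
wrist_force: [0.6, 1.5, 4.5]
opening: 0.003
grip_force: 2.3
t: 5.42
tcp_pos: [0.5593, -0.0779, 0.0949]
tool_rot: [0.544, 0.839, 0.001, 0.001]
wrist_force: [1.3, 1.2, 4.4]
opening: 0.007
grip_force: 2.8
tool x yaw 114.05403312140501 want 114.3; tcp holder [ 45.8825 -31.6486  94.8662] shift mm [-0.3552 -0.8808 -0.1353] F [1.2882 1.1724 4.384 ] t 5.4167 op 0.006570469457326361 q [ 0.4856  0.545  -0.5226  1.8807  0.3646  0.8095  0.1908]
```

```bash
python3 -m handwheel '[[[8,0,1],0,1],[[8,0,0],0,1],[[8,0,0],0,1],[[8,0,0],0,1],[[8,0,0],0,1]]' && python3 -m handwheel '[[[10,0,0],0,1],[[10,0,0],0,1],[[10,0,0],0,1],[[10,0,0],0,1],[[0,0,0],0,1]]'
cat > look.py <<'E'
from go import *
Z=dict(pad_top=.095,push_wall=.124,pointer=.072,mark_peg=.026)
for n in ('wrist','scene','top'):
    p=read_camera(n);cv2.imwrite(f'pics/{n}_{int(observe()["t"]*100)}.png',p['frame'][:,:,::-1])
    for k,z in Z.items():
        for r in place_of(p,k)[:1]: print(n,k,round(r['conf'],2),np.array(r['location']),toh(atz(p,r['location'],z))*1000)
E
python3 go.py 45 80 94; python3 look.py
```

```text
t: 5.83
tcp_pos: [0.5438, -0.0435, 0.0944]
tool_rot: [0.545, 0.838, 0.0, 0.002]
wrist_force: [2.7, -3.1, 5.5]
opening: 0.007
grip_force: 2.9
t: 6.25
tcp_pos: [0.5263, -0.0046, 0.0943]
tool_rot: [0.544, 0.839, 0.0, 0.001]
wrist_force: [0.5, 2.0, 6.0]
opening: 0.009
grip_force: 2.9
tool x yaw 114.10815514093571 want 114.3; tcp holder [45.9159 48.703  94.2547] shift mm [31.294  -1.021   0.2156] F [0.5256 2.0044 6.0423] t 6.25 op 0.008663137013230286 q [ 0.382   0.4944 -0.5427  1.972   0.3613  0.7688  0.05  ]
wrist push_wall 0.64 [318.5 215.9] [ 41.8535  75.2607 124.    ]
wrist mark_peg 0.58 [385.1 232.8] [88.3011 32.6685 26.    ]
scene pad_top 0.67 [321.4 194.8] [40.3601 45.6544 95.    ]
scene push_wall 0.73 [329.1 184.1] [ 43.6119  75.1549 124.    ]
scene pointer 0.76 [320. 211.] [69.1359 12.0779 72.    ]
scene mark_peg 0.38 [324.  220.3] [79.0569 18.4773 26.    ]
top pointer 0.74 [314.3 148. ] [246.9181 -35.9434  72.    ]
```

```bash
ls pics; python3 -c "
import cv2,glob,numpy as np
a=cv2.imread(sorted(glob.glob('pics/scene_*.png'))[-1])[160:260,250:390];b=cv2.imread(sorted(glob.glob('pics/wrist_*.png'))[-1])[150:340,250:450]
f=lambda i,s:cv2.resize(i,None,fx=s,fy=s,interpolation=cv2.INTER_CUBIC)
a=f(a,3.8*.75);b=f(b,2);h=max(len(a),len(b))
pad=lambda i:cv2.copyMakeBorder(i,0,h-len(i),0,0,0);cv2.imwrite('pics/cmp.png',np.hstack([pad(a),pad(b)]));print(a.shape,b.shape)"
```

```text
c_scene.png
c_top.png
scene0.png
scene_655.png
top0.png
top_680.png
w1.png
wrist_630.png
(285, 399, 3) (380, 400, 3)
```

View pics/cmp.png

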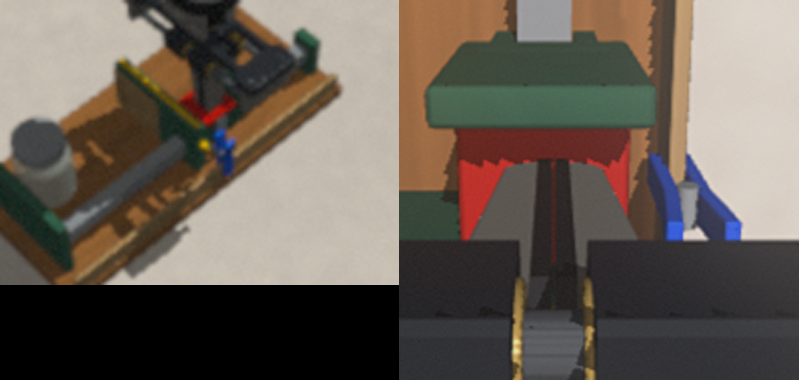

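The crops show the pointer at scene (322,212) just short of the blue peg (328,212), and the fingertips on the pad still clear of the wall. I'll measure the remaining gap by projecting the peg box and pointer.

```bash
cat > gap.py <<'E'
from go import *
import sys
from scipy.optimize import minimize_scalar
p=read_camera('scene'); t=read_camera('top')
def cen(img,lo,hi,box):
    x0,y0,x1,y1=box; h=cv2.cvtColor(img[y0:y1,x0:x1],cv2.COLOR_BGR2HSV); ys,xs=np.nonzero(cv2.inRange(h,lo,hi)); return np.c_[xs+x0,ys+y0].astype(float)
def pegbox(y): return [tow(.090+dx,y+dy,z) for dx in(-.009,.009) for dy in(-.006,.006) for z in(.044,.088)]
def ctr(q): h=cv2.convexHull(q.astype(np.float32)); m=cv2.moments(h); return np.array([m['m10'],m['m01']])/m['m00']
f=sys.argv[1]; cur=p['frame'][:,:,::-1].copy(); cv2.imwrite('pics/'+f,cur)
for n,c,img in (('scene',p,cv2.imread('pics/scene0.png')),('top',t,cv2.imread('pics/top0.png')),('now',p,cur)):
    b=cen(img,(105,120,50),(130,255,255),(290,180,345,240))
    o=ctr(b); r=minimize_scalar(lambda y:np.sum((ctr(proj(c,pegbox(y)))-o)**2),bounds=(0,.06),method='bounded')
    print(n,'blue',len(b),o,'peg y',r.x*1000,'resid px',r.fun**.5)
for n,img,bx in (('start',cv2.imread('pics/scene0.png'),(295,222,310,235)),('now',cur,(314,204,326,220))):
    y=cen(img,(20,150,90),(35,255,255),bx)
    if len(y): print(n,'pointer blob',len(y),y.mean(0),np.ptp(y,axis=0),'holder',toh(atz(p,y.mean(0),.072))*1000)
e=cen(img,(20,150,90),(35,255,255),(280,170,326,205)); print('n line px',len(e))
W=np.array([toh(atz(p,q,.100))*1000 for q in e]); print('line now y',W[:,1].mean(),W[:,0].mean())
e=cen(cv2.imread('pics/scene0.png'),(20,150,90),(35,255,255),(265,190,302,222)); W=np.array([toh(atz(p,q,.100))*1000 for q in e]); print('line start y',W[:,1].mean(),W[:,0].mean())
E
python3 gap.py s_now.png
```

```text
scene blue 57 [328.3947 212.1467] peg y 29.430520227983493 resid px 0.8803913162372117
top blue 11 [316.0617 195.9012] peg y 32.588477109921726 resid px 0.0052203786127446245
now blue 61 [328.3152 211.9225] peg y 29.671896455495126 resid px 1.105552895888926
start pointer blob 15 [301.4 225.6] [3. 3.] holder [ 69.4567 -63.5322  72.    ]
now pointer blob 13 [321.3846 210.4615] [3. 3.] holder [70.5945 16.454  72.    ]
n line px 45
line now y 15.949602017352847 -8.147859841448694
line start y -64.39092687502101 3.521727613531103
```

```bash
python3 -m handwheel '[[[4,0,0],0,1],[[5,0,0],0,1],[[4,0,0],0,1],[[1,0,0],0,1],[[0,0,0],0,1]]'; python3 go.py 45 63 94; sed -i 's/(314,204,326,220)/(314,200,327,218)/' gap.py; python3 gap.py s_now2.png
```

```text
t: 7.52
tcp_pos: [0.5213, 0.0065, 0.0942]
tool_rot: [0.545, 0.839, 0.0, 0.001]
wrist_force: [1.0, -1.5, 6.0]
opening: 0.005
grip_force: 2.9
tool x yaw 114.01125650826347 want 114.3; tcp holder [45.9254 60.9302 94.1627] shift mm [ 2.0654 -0.936   0.1571] F [ 0.9624 -1.533   6.0109] t 7.5167 op 0.005024906099860114 q [ 0.3635  0.4875 -0.545   1.9839  0.3612  0.7633  0.0248]
scene blue 57 [328.3947 212.1467] peg y 29.430520227983493 resid px 0.8803913162372117
top blue 11 [316.0617 195.9012] peg y 32.588477109921726 resid px 0.0052203786127446245
now blue 62 [328.399  212.0997] peg y 29.540444617522944 resid px 0.9145677097742725
start pointer blob 15 [301.4 225.6] [3. 3.] holder [ 69.4567 -63.5322  72.    ]
now pointer blob 10 [322.3 205.1] [4. 9.] holder [57.9194 32.2686 72.    ]
n line px 52
line now y 28.120353662659245 -7.444998895289981
line start y -64.39092687502101 3.521727613531103
```

```bash
python3 -m handwheel '[[[2,0,0],0,1],[[0,0,0],0,1],[[0,0,0],0,1],[[0,0,-5],0,1],[[0,0,-5],0,1]]' && python3 -m handwheel '[[[0,0,-10],0,1],[[0,0,-30],0,1],[[0,0,-40],0,1],[[0,0,-40],0,1],[[0,0,0],0,1]]' && python3 -m handwheel '[[[40,0,0],0,1],[[40,0,0],0,1],[[0,0,0],0,1]]'; python3 gap.py s_now3.png; python3 look.py
```

```text
t: 8.03
tcp_pos: [0.5197, 0.0084, 0.1039]
tool_rot: [0.545, 0.839, -0.0, 0.0]
wrist_force: [0.1, -0.8, -0.7]
opening: 0.006
grip_force: 0.0
t: 8.45
tcp_pos: [0.5225, 0.0104, 0.2306]
tool_rot: [0.544, 0.839, 0.003, 0.004]
wrist_force: [1.5, 1.1, 0.6]
opening: 0.008
grip_force: 0.0
t: 8.7
tcp_pos: [0.4826, 0.0893, 0.2241]
tool_rot: [0.54, 0.841, 0.0, -0.001]
wrist_force: [0.7, 0.5, 0.2]
opening: 0.003
grip_force: 0.0
scene blue 57 [328.3947 212.1467] peg y 29.430520227983493 resid px 0.8803913162372117
top blue 11 [316.0617 195.9012] peg y 32.588477109921726 resid px 0.0052203786127446245
now blue 61 [328.2429 212.2687] peg y 28.785204531918247 resid px 0.8786646487507834
start pointer blob 15 [301.4 225.6] [3. 3.] holder [ 69.4567 -63.5322  72.    ]
now pointer blob 11 [322.4545 203.8182] [4. 9.] holder [54.7175 35.9517 72.    ]
n line px 51
line now y 28.71853237032176 -1.36577920292159
line start y -64.39092687502101 3.521727613531103
scene pad_top 0.62 [326.7 189.4] [36.4798 71.6752 95.    ]
scene push_wall 0.9 [330.5 181.9] [ 40.4077  84.118  124.    ]
scene pointer 0.98 [324.7 208.4] [72.0084 28.9552 72.    ]
scene mark_peg 0.56 [326.2 222.5] [89.7531 17.6946 26.    ]
top pad_top 0.64 [311.3 210.2] [48.6546 70.4212 95.    ]
top push_wall 0.89 [306.8 213.1] [ 43.0917  89.3973 124.    ]
top pointer 0.59 [314.1 195.9] [92.3374 39.0262 72.    ]
top mark_peg 0.52 [314.1 198.3] [90.8345 40.2196 26.    ]
```

```bash
python3 -c "
from go import *
import glob
t=read_camera('top');h=cv2.cvtColor(t['frame'],cv2.COLOR_RGB2HSV);m=cv2.inRange(h,(22,150,100),(34,255,255));m[:185]=0;m[250:]=0;m[:,:290]=0;m[:,360:]=0
ys,xs=np.nonzero(m);W=np.array([toh(atz(t,q,.1))*1000 for q in np.c_[xs,ys].astype(float)]);print('top line',len(W),W.mean(0),'slope deg',np.degrees(np.polyfit(W[:,0],W[:,1],1)[0]))
a=cv2.imread('pics/s_now3.png')[155:255,240:380];b=t['frame'][170:270,270:410,::-1]
f=lambda i:cv2.resize(i,None,fx=2.85,fy=4,interpolation=cv2.INTER_CUBIC)
cv2.imwrite('pics/fin.png',np.hstack([f(a),f(b)]));print(observe()['wrist_force'])"
```

```text
top line 14 [ 19.5797  33.2787 100.    ] slope deg -0.31345110530007886
[-0.0461  0.2149 -0.0394]
```

View pics/fin.png

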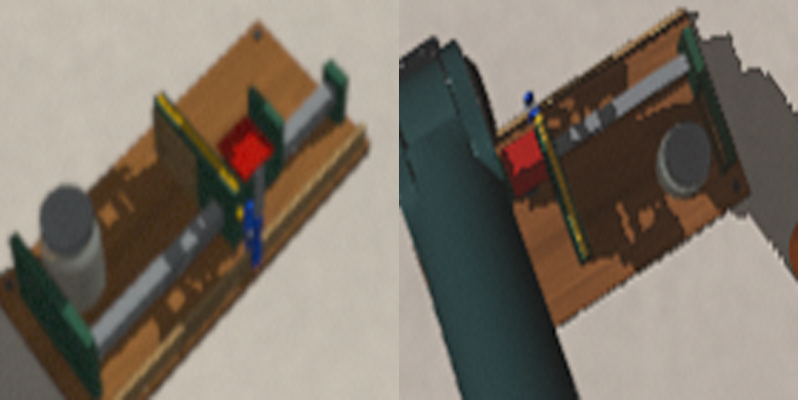

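The pictures show the yellow line running into the blue peg: about (243,195) to (252,215) on the left and (540,118) to (532,100) on the right. The top camera puts the line at 33.3 mm and the peg at 32.6 mm, and the scene camera 29.0 against 29.4 mm. The jar is standing, the pad is up and the arm is clear.

```bash
python3 -c "
from station import *
print(finish_job())"
```

```text
the job is handed in; nothing more can be done
None
```

I pushed the jaw back with the release pad held down until the pointer lined up with the blue peg, within about 1 mm by both cameras, then let go, moved the arm clear and handed the job in; no verdict came back.

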